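# Take the film guide roller out of its stand

### The arm

A 6-joint arm with a two-finger parallel gripper is mounted at the origin on a cart in front of the work surface, level with it; the furniture and walls round the work are solid. World frame = base frame: x ahead of the robot, y to its left, z up, the work surface at z = 0. Lengths are in m, angles in rad, forces in N, time in s.
With the tool pointing down it reaches from about 0.375 to 0.9 m from the base axis. Payload 3.1 kg.
Tool frame: the origin (TCP) lies where the fingers leave the gripper's body, on its centre line; the fingertips stand manip.tip_reach ahead of it and the grasp point (between the pads) lies 54 mm ahead of it (manip.tip_reach is the distance from the TCP to the fingertips, in m); z points along the fingers, y is the direction in which the jaws open and shut (so a half turn about z gives the same grasp; the last joint's range is limited). The gripper opens to 85 mm and grips with 20 to 120 N. Pads are 22 mm wide; open, the fingers measure 114 mm over their backs; the gripper's body (76 mm by 85 mm) begins 54 mm behind the grasp point. The pads swing forward as they close: fully open they stand 13 mm farther back than shut.
Start: joints at [0.985, 0.527, 1.433, -0, 1.181, -0.178], TCP at [0.248, 0.574, 0.304] pointing down, gripper open.
Joint ranges: [-3.08, 3.08], [-0.75, 2.2], [0.22, 2.44], [-1.43, 4.57], [0, 2.65], [-2.85, 2.85]. Speed limits (rad/s): [2.79, 2.79, 3.14, 3.14, 3.14, 3.14].

### API

Orientations are given as a unit quaternion [x, y, z, w].
In Python, from station import manip, cams, order gives the robot as it stands. The module is installed in compiled form; this text tells all that it offers.
- The arm moves only by the tool drive_tool, never from a script. Its arguments are lists of equal length, an entry for each row: "linear": the shift along the tool's x, y, z in mm, a list of three; "rot": the turn, a rotation vector about the tool's x, y, z in degrees, a list of three; "hand": the finger opening in mm, from 0 to 85.4. A call has 1 to 20 rows; each row shifts and turns the pose as measured when the row begins, along the tool's axes as they then stand; what a row does not reach is not made up. A row lasts 1/12 s, in which the tool goes at most 41.7 mm and 7.16 degrees, less where a joint would pass 70% of its speed; a pose out of reach is approached as far as the arm can. A call with a gripper value outside its range is refused whole. The fingers move at their own pace and stop on an object; "force" is the grip in N (left out, the last holds). Time passes only in rows, so rows that do not move let the fingers close. It gives the time, the measured TCP pose, the force and the opening at its end, in the units of the state.
- manip.sense(): the state, without advancing time (a new reading comes with each control period).
- cams.snapshot(name): name is "scene" or "top" or "wrist"; returns the picture (400x640x3 uint8, red, green, blue); there is no depth.
- cams.camera_model(name): a dict with "vfov" (degrees; the focal length in pixels is half the picture's height over the tangent of half this angle, whatever the lens; pixels are square), "cx", "cy" (the principal point, pixels), "rvec" (rotation vector, rad) and "tvec" (3), from world to camera coordinates, as OpenCV has them. Camera axes: x right, y down, z forward; pixel columns grow to the right and rows downward; lengths in m; the calibration is good to about 2 mm. The wrist camera is an equidistant fisheye: a pixel r from the principal point sees the ray r / f radians off the axis. A picture is of the moment at which its call begins: read the wrist's pose just before it. camera_model takes no time and is no camera call; for the wrist camera it gives the pose at the moment of the call.
- order.sign_off(): hands the job in, once; it reports no verdict.
Trained networks look in the newest picture that a camera, given by its name, has taken for a name from the list of things; names that differ only in an ending like _2 or _b are one class to them, and where a whole thing is asked for, a point or a joint stands for the part that bears it (a point fixed in the world has none). Each returns a list of dicts, best first, with "score" (0 to 1); they miss things now and then, are a little off and sometimes report something else, mostly with a low value. They report only what shows in the picture. A call takes as long as a camera call.
- cams.regions_of(label, camera): "pixels" (400x640 bool, what is visible of it) and "rect" ([left, top, right, bottom] in pixels, round what is visible of it).
- cams.spot_point(label, camera): "at" ([column, row] in pixels: a listed point, or the origin of a listed thing).
The state is a dict: "t": time; "q": joint angles; "qd": joint speeds; "tau": joint torques, N m; "tcp_pos": TCP position; "tool_rot": TCP orientation; "force": force on the tool from outside, world axes, zero at the start; "ft_torque": the same for the moment, N m; "finger_gap": opening from 0.0 (shut) to 1.0 (fully open).
Only numpy, scipy, OpenCV 4.12 (cv2) and the standard library are available. Lean on these libraries where they do the work, as an engineer would, in place of code of your own. Each camera call takes 0.05 s, during which the arm holds its last target. There are 200 camera calls.

### The job

Flip the red cam lever on the blue roller stand fully open, away from the robot. Then bring the black rubber roller forward along its slots and lower it out through their open lower ends into the two white V rests below. Set it down gently, do not let it drop, and let go, leaving the lever open.

Things in the scene. Friction and masses are not known exactly. Their poses are not given: they have to be found in the camera images.
- stand: Stand: grey base (8 mm thick), two blue cheeks. Origin: centre of base underside, on the table; x to its back, y along the roller to the lever end, z up. Cheeks at y = -100 and 100, inside 192 apart, top z = 132. Axle slot in each, an upside-down L: seat at back, x = 20, z = 100; floor rises 1 to its front edge at x = 2; bridge above, underside z = 116. Only base and V rests between cheeks.
- rest (a point): Where the roller's middle belongs: at x = -19, y = 0, z = 51 mm of the stand (same axes), with the roller lying in two white 90-degree V rests (16 mm wide, at y = -70 and 70). The slots are open downward here, from x = 2 to a front guard at x = -40 that ends at z = 66. So from its seat the roller goes up 3 to 5 mm, forward 39 mm (12 mm either way is fine), then straight down.
- roller: Loose black rubber roller, 40 mm diameter, 180 mm long, about 0.35 kg, on a steel axle 12 mm thick and 240 mm long whose ends lie in the slots of the cheeks. Origin: its middle, on the axis; its y axis runs along the axle (it may spin about it). Grip it across its diameter near the middle, from above between the cheeks.
- cam_lever (a joint): Red lever outside the +y cheek (bar 11 mm, ball 20 mm, centre 68 mm from pivot), in the plane y = 117 of the stand; pivot along y at x = 1, z = 132. 0 = closed, leaning 0.4 rad forward to the robot, a steel lobe barring the axle; grows as it swings up and over to the back; 1.4 = open stop, 1.0 rad backward; open above 1.15. Stays where left; 2 to 4 N push from the front. Starts at 0 to 0.15.

How it is judged:
By the outcome, as a careful person would: the job done as asked, in the order asked, and still so for the second after the job is handed in, with the robot touching nothing.
It also fails if it takes over 48 s, if anything falls off the work surface, if the arm or the gripper's body presses on something with over 40 N, if the wrist force passes 120 N, or if a joint passes its speed limit or range.

## Working session

There is one attempt and no reset: what is moved stays moved. The work goes in short steps, Python scripts to look and compute and a tool call to move; the robot and the scene stay as the last step left them, time stands still between calls to the robot, and variables do not carry over. Pictures are saved under pics/ and viewed, about 8 in all and at most 12, crops included, and the job is handed in when it is done.

Besides the shell and the picture viewer there is one more tool, called after "Emit:" by a JSON object that holds its "op" and its "data". drive_tool: Moves the arm, as the interface text tells. Its arguments: {"type":"object","properties":{"linear":{"type":"array","items":{"type":"array","items":{"type":"number"}}},"rot":{"type":"array","items":{"type":"array","items":{"type":"number"}}},"hand":{"type":"array","items":{"type":"number"}},"force":{"type":"number"}},"required":["linear","rot","hand"]}

```bash
mkdir -p pics
cat > h.py <<'E'
import numpy as np, cv2
from station import manip, cams, order
from scipy.spatial.transform import Rotation as R
def snap(n,f=None):
    im=cams.snapshot(n)
    if f: cv2.imwrite('pics/'+f,im[:,:,::-1])
    return im
def model(n):
    m=cams.camera_model(n); f=200/np.tan(np.radians(m['vfov'])/2)
    return f,m['cx'],m['cy'],R.from_rotvec(np.ravel(m['rvec'])).as_matrix(),np.ravel(m['tvec'])
def proj(n,P,m=None):
    f,cx,cy,Rm,t=m or model(n); c=np.atleast_2d(P)@Rm.T+t
    if n=='wrist':
        r=np.hypot(c[:,0],c[:,1]); th=np.arctan2(r,c[:,2]); s=f*th/np.maximum(r,1e-9)
        return np.c_[cx+s*c[:,0],cy+s*c[:,1]]
    return np.c_[cx+f*c[:,0]/c[:,2],cy+f*c[:,1]/c[:,2]]
def stw(p,P): # p=x,y,yaw of stand ; P in mm
    c,s=np.cos(p[2]),np.sin(p[2]); P=np.atleast_2d(P)/1000
    return np.c_[p[0]+c*P[:,0]-s*P[:,1],p[1]+s*P[:,0]+c*P[:,1],P[:,2]]
E
python3 - <<'E'
from h import *
s=manip.sense(); print(s, manip.tip_reach)
a=snap('scene');
for n in('scene','top','wrist'):
    im=snap(n,n+'0.png')
    print(n,model(n)[0],cams.camera_model(n))
    for l in('stand','roller','cam_lever','rest'):
        print(l,[(np.round(d['at'],1),round(d['score'],2)) for d in cams.spot_point(l,n)[:2]])
a=cv2.imread('pics/scene0.png');b=cv2.imread('pics/top0.png')
cv2.imwrite('pics/both.png',np.vstack([cv2.resize(a,(480,300)),cv2.resize(b,(480,300))]))
E
```

```text
{'t': 0.0, 'q': array([ 9.84501163e-01,  5.28475857e-01,  1.43391783e+00, -6.19409792e-06,
        1.18139988e+00, -1.78508348e-01]), 'qd': array([-1.33043904e-04, -3.19070352e-05,  5.99406322e-04,  7.14140653e-04,
        4.93670526e-04, -1.23747403e-03]), 'tau': array([-9.80701006e-04, -4.42351878e+01, -1.78024882e+01, -2.02111778e-04,
        8.42645561e-03, -4.77931380e-06]), 'tcp_pos': array([0.24752124, 0.57327882, 0.30292256]), 'tool_rot': array([ 2.02482337e-01,  9.79285297e-01, -1.02204072e-03, -4.07978230e-04]), 'force': array([0.20964798, 0.57630291, 0.38675872]), 'ft_torque': array([ 0.05155328, -0.03622208, -0.00126558]), 'finger_gap': 0.9979042376208926} 0.0726
scene 470.30300776876305 {'vfov': 46.075999158300085, 'cx': 316.6813965240443, 'cy': 205.51487614470977, 'rvec': array([ 2.17449476, -0.44390805,  0.25130506]), 'tvec': array([-0.39480059,  0.35457565,  0.5507814 ])}
stand [(array([324. , 301.1]), 0.86)]
roller [(array([333. , 257.7]), 0.65)]Traceback (most recent call last):
  File "<stdin>", line 8, in <module>
ValueError: it knows: rest, roller, stand
```

Run:
```python
from h import *
for n in('scene','top','wrist'):
    im=snap(n,n+'0.png')
    print(n,model(n))
    for l in('stand','roller','rest'):
        print(l,[(np.round(d['at'],1),round(d['score'],2)) for d in cams.spot_point(l,n)[:2]])
    d=cams.regions_of('cam_lever',n); print([(x['rect'],x['score']) for x in d])
a=cv2.imread('pics/scene0.png');b=cv2.imread('pics/top0.png')
cv2.imwrite('pics/both.png',np.vstack([cv2.resize(a,(480,300)),cv2.resize(b,(480,300))]))
```

```text
scene (np.float64(470.30300776876305), 316.6813965240443, 205.51487614470977, array([[ 0.91574705, -0.40124401,  0.02026279],
       [-0.2238493 , -0.55146633, -0.80360212],
       [ 0.33361478,  0.73136047, -0.59482186]]), array([-0.39480059,  0.35457565,  0.5507814 ]))
stand [(array([322.1, 300.7]), 0.83), (array([309.1, 281.9]), 0.22)]
roller [(array([334.7, 256.9]), 0.91)]
rest [(array([310.6, 283.7]), 0.73)]
[([270.7, 172.9, 294.5, 209.9], 0.7)]
top (np.float64(414.28264965801344), 318.4420245142555, 202.88701400151473, array([[-0.1624117 , -0.98671752, -0.00331173],
       [-0.95762321,  0.15843015, -0.24053621],
       [ 0.23786597, -0.03589451, -0.97063452]]), array([0.32834313, 0.51347079, 0.82071398]))
stand [(array([367.7, 224.2]), 0.84)]
roller [(array([371.2, 211.8]), 0.66)]
rest [(array([367.9, 234.2]), 0.8)]
[([314.4, 224.9, 325.2, 242.3], 0.7)]
wrist (np.float64(309.70691628693146), 322.92711520501865, 200.1721950012986, array([[ 3.95550052e-01,  9.18444239e-01, -5.80601695e-04],
       [ 8.80431108e-01, -3.78998647e-01,  2.84958048e-01],
       [ 2.61498030e-01, -1.13226350e-01, -9.58539813e-01]]), array([-0.62719521, -0.03864539,  0.37928368]))
stand [(array([170. , 377.7]), 0.78)]
roller []
rest [(array([158.8, 389. ]), 0.89)]
[]
```

View pics/both.png

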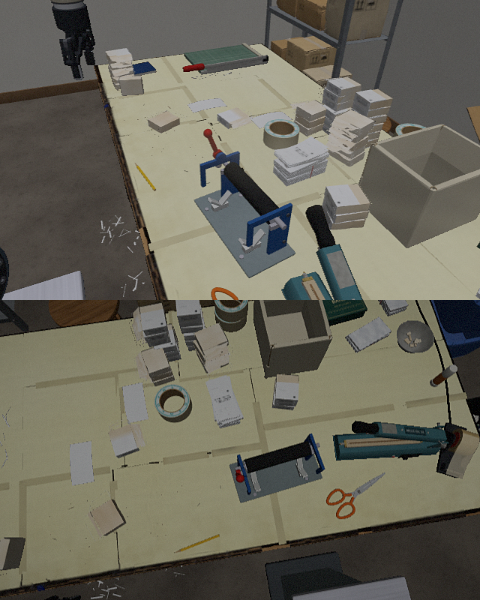

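```bash
cat > fit.py <<'E'
from h import *
from scipy.optimize import least_squares
def ballP(q): a=0.4-q; return [1-68*np.sin(a),117,132+68*np.cos(a)]
def redball(im,c,r=14):
    h=cv2.cvtColor(im,cv2.COLOR_RGB2HSV); m=((h[...,0]<8)|(h[...,0]>172))&(h[...,1]>130)&(h[...,2]>60)
    yy,xx=np.mgrid[:400,:640]; m&=(abs(xx-c[0])<r*2)&(abs(yy-c[1])<r*2)
    return m
E
python3 - <<'E'
from fit import *
obs=[];M={}
for n in('scene','top'):
    M[n]=model(n); im=snap(n)
    for l,P in(('stand',[0,0,0]),('roller',[20,0,106]),('rest',[-19,0,51])):
        d=cams.spot_point(l,n)
        if d: obs.append((n,P,d[0]['at'],1,l))
    d=cams.regions_of('roller',n)[0]; m=d['pixels'].astype(np.uint8)
    rect=cv2.minAreaRect(cv2.findNonZero(m)); print(n,'roller rect',rect)
    c=(282,191) if n=='scene' else (319,234)
    m=redball(im,c); ys,xs=np.nonzero(m); print('red',m.sum(),xs.min(),xs.max(),ys.min(),ys.max())
    # ball: max of blurred mask
    dt=cv2.distanceTransform(m.astype(np.uint8),cv2.DIST_L2,5); i=np.unravel_index(dt.argmax(),dt.shape)
    print('dt',dt.max(),i[::-1]); obs.append((n,'ball',np.array(i[::-1],float),2,'ball'))
# independent triangulation
for l in('stand','roller','rest','ball'):
    o=[x for x in obs if x[4]==l]
    if len(o)<2: continue
    r=least_squares(lambda X:np.concatenate([(proj(n,X,M[n])[0]-a) for n,_,a,_,_ in o]),[.55,.3,.1])
    print(l,r.x.round(4),'res',r.fun.round(1))
def res(p):
    return np.concatenate([w*(proj(n,stw(p[:3],ballP(p[3]) if l=='ball' else P),M[n])[0]-a) for n,P,a,w,l in obs])
for y0 in(0,.4,-.4,3):
    r=least_squares(res,[.5,-.1,y0,.1],loss='soft_l1'); print(r.x.round(4),r.cost,r.fun.round(1))
    if y0==0:p=r.x
np.save('p.npy',p)
out=[]
for n in('scene','top'):
    im=snap(n)[:,:,::-1].copy(); S=4
    c=proj(n,stw(p[:3],[0,0,80]),M[n])[0]; x0,y0=(c-[80,65]).astype(int)
    im=cv2.resize(im[y0:y0+130,x0:x0+160],None,fx=S,fy=S,interpolation=cv2.INTER_CUBIC)
    def L(P,col):
        u=((proj(n,stw(p[:3],P),M[n])-[x0,y0]+.5)*S).astype(int); cv2.polylines(im,[u.reshape(-1,1,2)],False,col,1)
    for y in(-100,100):
        L([[-40,y,66],[-40,y,116],[20,y,116]],(0,255,255)); L([[20,y,100],[2,y,101],[2,y,8]],(0,255,0)); L([[-40,y,132],[30,y,132]],(255,255,0))
    L([[20,-90,106],[20,90,106]],(255,0,255)); L([[1,117,132],ballP(p[3])],(255,255,255)); L([[-19,-70,51],[-19,70,51]],(0,128,255))
    out.append(im)
a=np.vstack(out); cv2.imwrite('pics/ov.png',cv2.resize(a,None,fx=.57,fy=.57,interpolation=cv2.INTER_AREA))
E
```

```text
scene roller rect ((339.4072265625, 260.2125549316406), (119.66576385498047, 25.1795711517334), 47.544803619384766)
red 237 272 295 172 210
dt 5.1969 (np.int64(277), np.int64(177))
top roller rect ((370.13287353515625, 208.9979248046875), (20.677427291870117, 116.20584869384766), 75.0685806274414)
red 114 315 325 226 242
dt 4.9968996 (np.int64(320), np.int64(237))
stand [0.5062 0.1378 0.0046] res [-0.1  0.   0.  -0.1]
rest [0.4771 0.1378 0.0469] res [-0.3  0.1  0.  -0.5]
ball [0.4659 0.2526 0.1964] res [-0.1  0.   0.  -0.1]
[0.4992 0.1389 0.1188 0.0913] 12.110726853026717 [-4.1  2.6  1.7 -1.8 -0.4 -0.4 -0.1  3.4  1.  -0.9  0.5 -2.3 -0.2 -0.1]
[0.4992 0.1389 0.1188 0.0913] 12.110726853026534 [-4.1  2.6  1.7 -1.8 -0.4 -0.4 -0.1  3.4  1.  -0.9  0.5 -2.3 -0.2 -0.1]
[0.4992 0.1389 0.1188 0.0913] 12.110726853027789 [-4.1  2.6  1.7 -1.8 -0.4 -0.4 -0.1  3.4  1.  -0.9  0.5 -2.3 -0.2 -0.1]
[0.4992 0.1389 0.1188 0.0913] 12.110726853026511 [-4.1  2.6  1.7 -1.8 -0.4 -0.4 -0.1  3.4  1.  -0.9  0.5 -2.3 -0.2 -0.1]
```

View pics/ov.png

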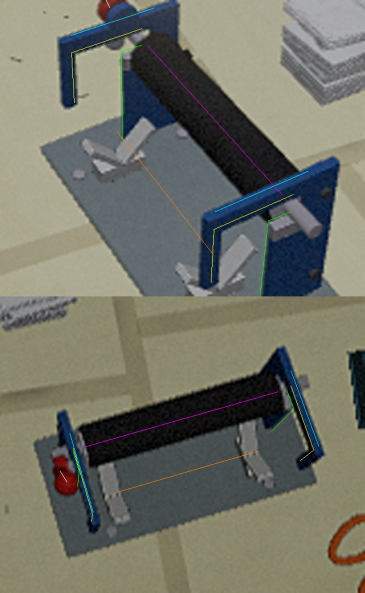

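Overlay shows the model fitting within ~3 mm (roller, slots, ball all line up). First rotate the tool and shut the fingers while refining.

Emit:
{"op": "drive_tool", "data": {"linear": [[0,0,0],[0,0,0],[0,0,0],[0,0,0],[0,0,0],[0,0,0],[0,0,0],[0,0,0],[0,0,0]], "rot": [[0,0,6.6],[0,0,6.6],[0,0,6.6],[0,0,6.6],[0,0,6.6],[0,0,6.6],[0,0,6.6],[0,0,6.6],[0,0,6.6]], "hand": [0,0,0,0,0,0,0,0,0]}}

```text
t: 2.3
tcp_pos: [0.2478, 0.5738, 0.3039]
tool_rot: [0.679, 0.734, -0.0, -0.0]
force: [-0.2, 0.6, 0.1]
finger_gap: 0.004
```

```bash
cat >> h.py <<'E'
def goto(p,P,dyaw=0,reach=None,flip=None):
    "print tool-frame delta (mm, deg) to bring the tip/TCP offset point 'reach' m ahead of TCP to stand point P(mm), tool down, tool y along stand +-x"
    s=manip.sense(); Rt=R.from_quat(s['tool_rot']); A=Rt.as_matrix()
    y=np.array([np.cos(p[2]),np.sin(p[2]),0]); y*=np.sign(y@A[:,1]); z=np.array([0,0,-1.]); T=np.c_[np.cross(y,z),y,z]
    tgt=stw(p,P)[0]-reach*z
    d=A.T@(tgt-s['tcp_pos']); print('delta mm',(d*1000).round(1),'rotdeg',np.degrees((Rt.inv()*R.from_matrix(T)).as_rotvec()).round(2),'tcp',s['tcp_pos'].round(4),'F',s['force'].round(1),'gap',round(s['finger_gap'],3),'t',round(s['t'],2))
E
cat >> fit.py <<'E'
def cyl(p,n,m,C=(20,0,106),r=20,h=90):
    a=np.linspace(0,2*np.pi,48); P=np.vstack([np.c_[C[0]+r*np.cos(a),C[1]+0*a+s*h,C[2]+r*np.sin(a)] for s in(-1,1)])
    return cv2.convexHull(proj(n,stw(p,P),m).astype(np.float32))
def fill(h,S=8):
    o=np.zeros((400,640),np.uint8); cv2.fillPoly(o,[np.round(h*256).astype(np.int32)],255,cv2.LINE_AA,8); return o/255.
E
python3 - <<'E'
from fit import *
from scipy.optimize import minimize
p0=np.load('p.npy'); D=[]
for n in('scene','top'):
    m=model(n); im=snap(n); hsv=cv2.cvtColor(im,cv2.COLOR_RGB2HSV)
    near=cv2.dilate((fill(cyl(p0[:3],n,m))>.5).astype(np.uint8),np.ones((17,17)))>0
    dark=(hsv[...,2]<70)&~((hsv[...,1]>130)&(abs(hsv[...,0].astype(int)-112)<12)); blue=(hsv[...,1]>130)&(abs(hsv[...,0].astype(int)-112)<12)
    D.append((n,m,dark&near,near&~cv2.dilate(blue.astype(np.uint8),np.ones((3,3))).astype(bool))); print(n,(dark&near).sum(),fill(cyl(p0[:3],n,m)).sum())
def cost(v,Ds):
    return sum((abs(fill(cyl(v[:3],n,m,(20,0,106+1000*v[3])))-dk)*w).sum() for n,m,dk,w in Ds)
for Z in(0,1):
    f=lambda u:cost(np.r_[p0[:3]+u[:3]*[.01,.01,.05],u[3]*.01*Z],D)
    r=minimize(f,[0,0,0,0],method='Nelder-Mead',options=dict(initial_simplex=np.vstack([np.zeros(4),np.eye(4)*.7]),maxiter=400))
    v=np.r_[p0[:3]+r.x[:3]*[.01,.01,.05],r.x[3]*.01*Z]; print(v.round(4),f(np.zeros(4)),r.fun)
    if Z==0: p=np.r_[v[:3],p0[3]]
np.save('p1.npy',p)
goto(p,[-75,117,160],reach=manip.tip_reach)
E
```

```text
scene 2090 2659.3411764705884
top 1758 1948.1098039215685
[0.4974 0.1388 0.1255 0.    ] 541.121568627451 466.9372549019607
[ 0.4983  0.1418  0.1236 -0.001 ] 541.121568627451 435.71372549019605
delta mm [-340.5  132.6   71.3] rotdeg [-0.    0.   -2.41] tcp [0.2478 0.5737 0.3039] F [-1.2 -0.2 -0.4] gap 0.002 t 2.4
```

Emit:
{"op": "drive_tool", "data": {"linear": [[-28,11,0],[-28,11,0],[-28,11,0],[-28,11,0],[-28,11,0],[-28,11,0],[-28,11,0],[-28,11,0],[-28,11,0],[-28,11,0],[-28,11,0],[-28,11,0],[0,0,23],[0,0,23],[0,0,20],[0,0,0]], "rot": [[0,0,0],[0,0,0],[0,0,0],[0,0,0],[0,0,0],[0,0,0],[0,0,0],[0,0,0],[0,0,0],[0,0,0],[0,0,0],[0,0,0],[0,0,-2.4],[0,0,0],[0,0,0],[0,0,0]], "hand": [0,0,0,0,0,0,0,0,0,0,0,0,0,0,0,0]}}

```text
t: 3.73
tcp_pos: [0.4269, 0.2414, 0.2392]
tool_rot: [0.637, 0.771, 0.009, 0.004]
force: [-0.6, -0.1, 0.0]
finger_gap: -0.002
```

Run:
```python
from fit import *
p=np.load('p1.npy'); p[:3]=[.498,.140,.1245]; np.save('p1.npy',p)
goto(p,[-75,117,160],reach=manip.tip_reach)
a=snap('scene')[130:290,200:400]; w=snap('wrist')
o=np.vstack([cv2.resize(a,(600,480))[:300],cv2.resize(w,(600,375))[:300]]);cv2.imwrite('pics/a.png',o[:,:,::-1])
```

```text
delta mm [  8.6 -16.7   6.3] rotdeg [ 1.07 -0.34  3.69] tcp [0.4269 0.2414 0.2392] F [-0.6 -0.1  0. ] gap -0.002 t 3.73
```

View pics/a.png

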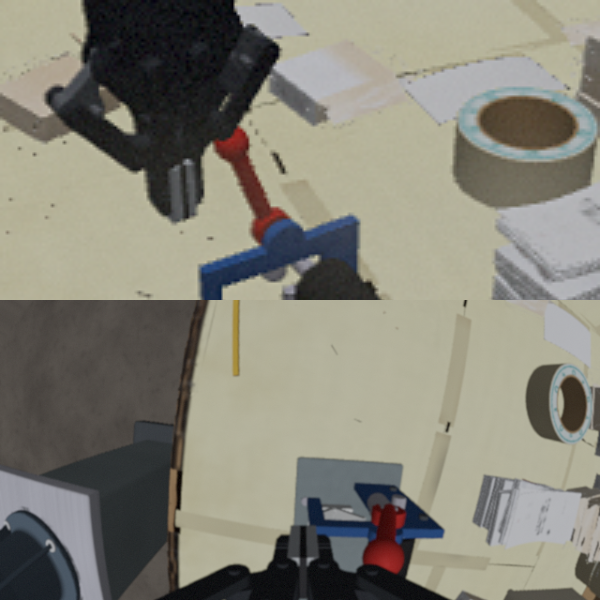

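Emit:
{"op": "drive_tool", "data": {"linear": [[4,-3,3],[4,-2,3],[0,0,0],[0,8,0],[0,8,0],[0,8,0],[0,8,0],[0,8,0],[0,8,0],[0,8,0],[0,8,0],[0,8,0],[0,8,0]], "rot": [[0.5,0,1.8],[0.5,0,1.8],[0,0,0],[0,0,0],[0,0,0],[0,0,0],[0,0,0],[0,0,0],[0,0,0],[0,0,0],[0,0,0],[0,0,0],[0,0,0]], "hand": [0,0,0,0,0,0,0,0,0,0,0,0,0]}}

```text
t: 4.92
tcp_pos: [0.5073, 0.2625, 0.2428]
tool_rot: [0.657, 0.753, 0.005, -0.001]
force: [-2.5, -0.8, 0.8]
finger_gap: -0.002
```

Run:
```python
from fit import *
p=np.load('p1.npy')
goto(p,[30,117,160],reach=manip.tip_reach)
```

```text
delta mm [-3.6  5.5 10.2] rotdeg [ 0.35 -0.44  0.65] tcp [0.5073 0.2625 0.2428] F [-2.5 -0.8  0.8] gap -0.002 t 4.92
```

Emit:
{"op": "drive_tool", "data": {"linear": [[-2,3,4],[-1,3,4],[0,4,2],[0,4,0],[0,2,0]], "rot": [[0,0,0],[0,0,0],[0,0,0],[0,0,0],[0,0,0]], "hand": [0,0,0,0,0]}}

```text
t: 5.33
tcp_pos: [0.5198, 0.2619, 0.2341]
tool_rot: [0.658, 0.753, -0.002, -0.007]
force: [-6.2, -0.5, 8.1]
finger_gap: 0.0
```

Run:
```python
from fit import *
p=np.load('p1.npy')
goto(p,[30,117,160],reach=manip.tip_reach)
a=snap('scene')[110:310,200:450]
t=snap('top')[170:270,270:395]
o=np.vstack([cv2.resize(a,(375,300)),cv2.resize(t,(375,300))]);cv2.imwrite('pics/b.png',o[:,:,::-1])
```

```text
delta mm [-1.2 -6.8  1.6] rotdeg [-0.69 -0.51  0.61] tcp [0.5198 0.2619 0.2341] F [-6.2 -0.5  8.1] gap 0.0 t 5.33
```

View pics/b.png

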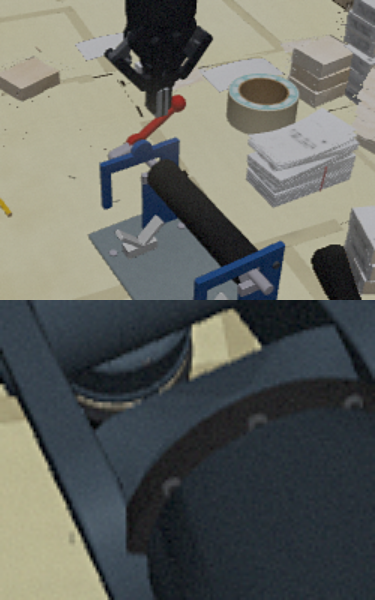

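Emit:
{"op": "drive_tool", "data": {"linear": [[0,4,0],[0,3,0],[0,0,0]], "rot": [[0,0,0],[0,0,0],[0,0,0]], "hand": [0,0,0]}}

```text
t: 5.68
tcp_pos: [0.5204, 0.262, 0.2347]
tool_rot: [0.657, 0.754, -0.008, -0.012]
force: [-0.2, -1.0, 3.6]
finger_gap: 0.001
```

```bash
cat >> fit.py <<'E'
def leverq(p,n='scene'):
    im=snap(n); m=model(n); c=proj(n,stw(p,ballP(1.3)),m)[0]; k=redball(im,c,13)
    dt=cv2.distanceTransform(k.astype(np.uint8),cv2.DIST_L2,5); i=np.array(np.unravel_index(dt.argmax(),dt.shape)[::-1])
    qs=np.arange(0,1.5,.01); e=[np.linalg.norm(proj(n,stw(p,ballP(q)),m)[0]-i) for q in qs]
    print('lever',n,i,'q',qs[np.argmin(e)].round(2),'err px',min(e).__round__(1))
E
python3 - <<'E'
from fit import *
p=np.load('p1.npy')
goto(p,[30,117,160],reach=manip.tip_reach)
leverq(p[:3])
E
```

```text
delta mm [-1.3 -7.3  2.3] rotdeg [-1.62 -0.44  0.67] tcp [0.5204 0.262  0.2347] F [-0.2 -1.   3.6] gap 0.001 t 5.68
lever scene [318 178] q 1.43 err px 2.0
```

Emit:
{"op": "drive_tool", "data": {"linear": [[0,-3,-10],[0,-3,-20],[0,-2,-20],[-20,-2,-5],[-20,-2,0],[-20,-2,0],[-20,-2,0],[-20,0,0],[-15,0,0],[0,0,0],[0,0,0]], "rot": [[-0.8,0,0],[-0.8,0,0],[0,0,0],[0,0,0],[0,0,0],[0,0,0],[0,0,0],[0,0,0],[0,0,0],[0,0,0],[0,0,0]], "hand": [0,0,0,30,85,85,85,85,85,85,85]}}

```text
t: 6.65
tcp_pos: [0.5314, 0.1404, 0.2986]
tool_rot: [0.656, 0.754, 0.017, 0.014]
force: [0.3, 0.2, 0.1]
finger_gap: 0.998
```

Run:
```python
from fit import *
p=np.load('p1.npy')
goto(p,[20,0,106],reach=.054)
leverq(p[:3])
m=model('wrist'); im=snap('wrist')[:,:,::-1].copy()
for l in('roller','stand','rest'): print(l,[(d['at'],round(d['score'],2)) for d in cams.spot_point(l,'wrist')[:1]])
print(proj('wrist',stw(p[:3],[[20,0,106],[0,0,0],[-19,0,51]]),m).round(1))
def L(P,col): cv2.polylines(im,[np.round(proj('wrist',stw(p[:3],P),m)).astype(int).reshape(-1,1,2)],False,col,1)
t=np.linspace(-1,1,30)
for dx in(-20,20): L(np.c_[20+dx+0*t,90*t,106+0*t],(255,0,255))
for y in(-96,96): L([[-40,y,66],[-40,y,116],[20,y,116]],(0,255,255)); L([[20,y,100],[2,y,101],[2,y,8]],(0,255,0)); L(np.c_[-5+35*t,y+0*t,132+0*t],(255,255,0))
L(np.c_[-19+0*t,70*t,51+0*t],(0,128,255)); L([[1,117,132],ballP(1.4)],(255,255,255))
cv2.imwrite('pics/w.png',im)
```

```text
delta mm [  3.8 -19.1 137.9] rotdeg [ 2.5  -0.09  0.85] tcp [0.5314 0.1404 0.2986] F [0.3 0.2 0.1] gap 0.998 t 6.65
lever scene [308 187] q 1.49 err px 11.4
roller [([304.0, 190.3], 0.94)]
stand [([289.9, 169.5], 0.85)]
rest [([264.1, 180.4], 0.84)]
[[296.1 191.9]
 [283.2 169.3]
 [261.5 178.4]]
```

View pics/w.png

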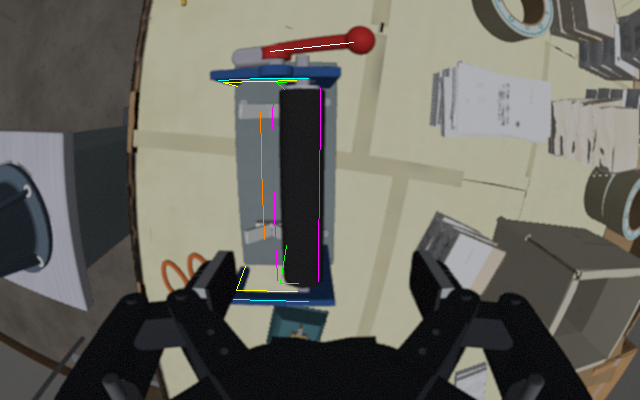

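Emit:
{"op": "drive_tool", "data": {"linear": [[4,-7,10],[0,-7,15],[0,0,15],[0,0,0]], "rot": [[1.2,0,0.8],[1.2,0,0],[0,0,0],[0,0,0]], "hand": [85,85,85,85]}}

```text
t: 7.23
tcp_pos: [0.5141, 0.1468, 0.2541]
tool_rot: [0.659, 0.752, -0.001, -0.003]
force: [-0.6, 0.2, 0.2]
finger_gap: 0.996
```

Run:
```python
from fit import *
from scipy.optimize import minimize
p0=np.load('p1.npy')[:3]
goto(p0,[20,0,106],reach=.054)
D=[]; pts=[]
for n in('wrist','scene'):
    m=model(n); im=snap(n); hsv=cv2.cvtColor(im,cv2.COLOR_RGB2HSV)
    kp=[]
    for l,P in(('stand',[0,0,0]),('roller',[20,0,106]),('rest',[-19,0,51])):
        d=cams.spot_point(l,n)
        if d: kp.append((P,d[0]['at'])); print(n,l,np.round(d[0]['at'],1),'pred',proj(n,stw(p0,P),m)[0].round(1))
    pts.append((n,m,kp))
    r=cams.regions_of('roller',n); 
    if n=='wrist' and r:
        k=r[0]['pixels']; print('mask',k.sum(),'pred',fill(cyl(p0,n,m)).sum(),cv2.minAreaRect(cv2.findNonZero(k.astype(np.uint8))))
        v=hsv[...,2]; yc=int(proj(n,stw(p0,[20,0,106]),m)[0][1]); print('row',yc,v[yc,250:370].tolist())
        h=cyl(p0,n,m)[:,0]; print('pred hull at row',h.min(0),h.max(0))
        cv2.imwrite('pics/w2.png',im[:,:,::-1])
```

```text
delta mm [-5.   3.7 94.1] rotdeg [-0.32 -0.13  0.36] tcp [0.5141 0.1468 0.2541] F [-0.6  0.2  0.2] gap 0.996 t 7.23
wrist stand [311.1 185. ] pred [306.9 184.8]
wrist roller [332.5 217.3] pred [325.7 218.4]
wrist rest [288.6 194.5] pred [283.3 197.7]
mask 12112 pred 12361.819607843137 ((333.0, 191.0), (272.0, 56.0), 90.0)
row 218 [179, 179, 179, 179, 179, 166, 139, 117, 115, 115, 116, 116, 116, 116, 118, 118, 117, 118, 118, 119, 120, 118, 118, 119, 118, 119, 119, 119, 119, 119, 121, 120, 120, 120, 119, 121, 121, 121, 120, 120, 120, 120, 119, 118, 121, 119, 120, 120, 119, 120, 118, 119, 119, 119, 118, 111, 87, 50, 22, 19, 24, 24, 30, 29, 27, 31, 30, 29, 27, 30, 28, 29, 32, 30, 28, 27, 32, 32, 28, 30, 30, 32, 31, 31, 29, 28, 32, 30, 27, 29, 29, 34, 29, 31, 29, 32, 29, 30, 32, 28, 30, 26, 26, 29, 23, 20, 33, 55, 91, 114, 121, 120, 118, 122, 147, 172, 181, 181, 180, 180]
pred hull at row [297.9706   93.69804] [355.73605 329.39532]
scene stand [324.3 295.6] pred [319.6 300.7]
scene roller [336.4 251.3] pred [331.7 251.6]
scene rest [311.  285.1] pred [310.5 284.1]
```

View pics/w2.png

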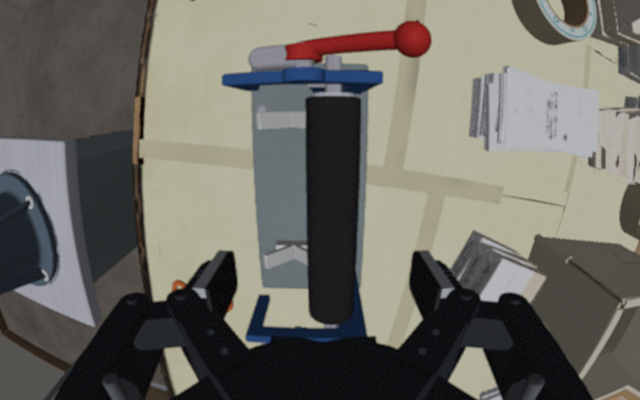

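Roller is centred at col 332 (edges 306.5–357) against a predicted 326: the stand is about 4.5 mm further back than my fit; stand and rest points agree. I correct for that and descend.

Emit:
{"op": "drive_tool", "data": {"linear": [[-3,4,18],[-2,4,18],[0,0,18],[0,0,18],[0,0,10],[0,0,0],[0,0,0]], "rot": [[0,0,0.4],[0,0,0],[0,0,0],[0,0,0],[0,0,0],[0,0,0],[0,0,0]], "hand": [85,85,85,85,85,85,85]}}

```text
t: 8.32
tcp_pos: [0.5297, 0.1423, 0.1771]
tool_rot: [0.663, 0.749, 0.006, 0.004]
force: [0.4, 0.4, 0.0]
finger_gap: 0.994
```

Run:
```python
from fit import *
p=np.load('p1.npy'); p[0]+=.0045*np.cos(p[2]); p[1]+=.0045*np.sin(p[2]); np.save('p1.npy',p)
goto(p,[20,0,105],reach=.054)
m=model('wrist'); v=cv2.cvtColor(snap('wrist'),cv2.COLOR_RGB2HSV)[...,2]
for y in(40,80,120):
    P=proj('wrist',stw(p[:3],[20,y,105]),m)[0]; r=int(P[1]); 
    if 0<=r<400: x=np.nonzero(v[r,int(P[0])-50:int(P[0])+50]<70)[0]+int(P[0])-50; print(y,P.round(1),x.min(),x.max(),len(x))
print(proj('wrist',stw(p[:3],[20,90,105]),m))
```

```text
delta mm [ 1.6 -7.5 18. ] rotdeg [ 0.81 -0.06 -0.16] tcp [0.5297 0.1423 0.1771] F [0.4 0.4 0. ] gap 0.994 t 8.32
40 [301.3 180.3] 263 342 80
80 [300.2  94.5] 259 342 84
120 [300.2  11.2] 258 274 17
[[300.07116546  72.99625788]]
```

Emit:
{"op": "drive_tool", "data": {"linear": [[1,-4,8],[0,-3,8],[0,0,0],[0,0,0]], "rot": [[0.8,0,0],[0,0,0],[0,0,0],[0,0,0]], "hand": [85,85,85,85]}}

```text
t: 8.7
tcp_pos: [0.5235, 0.1427, 0.1626]
tool_rot: [0.663, 0.749, 0.002, 0.001]
force: [0.6, 0.6, 0.1]
finger_gap: 0.994
```

```bash
cat > g.py <<'E'
import sys; from h import *
p=np.load('p1.npy'); goto(p,[float(x) for x in sys.argv[1:4]],reach=.054); print(manip.sense()['ft_torque'].round(2))
E
python3 g.py 20 0 105
```

```text
delta mm [ 0.4 -1.1  3.6] rotdeg [ 0.26 -0.05 -0.14] tcp [0.5235 0.1427 0.1626] F [0.6 0.6 0.1] gap 0.994 t 8.7
[-0.   -0.05 -0.02]
```

Emit:
{"op": "drive_tool", "data": {"linear": [[0,-1,5],[0,0,0],[0,0,0],[0,0,0],[0,0,0],[0,0,0],[0,0,0],[0,0,0],[0,0,0],[0,0,0],[0,0,0],[0,0,0]], "rot": [[0.2,0,0],[0,0,0],[0,0,0],[0,0,0],[0,0,0],[0,0,0],[0,0,0],[0,0,0],[0,0,0],[0,0,0],[0,0,0],[0,0,0]], "hand": [70,60,50,46,43,41,38,36,34,30,30,30], "force": 40}}

```text
t: 9.7
tcp_pos: [0.521, 0.1426, 0.1578]
tool_rot: [0.662, 0.749, -0.0, -0.001]
force: [-1.6, 0.3, 0.2]
finger_gap: 0.456
```

```bash
python3 g.py 20 0 105
```

```text
delta mm [ 0.3  1.4 -1.2] rotdeg [-0.09 -0.03 -0.09] tcp [0.521  0.1426 0.1578] F [-1.6  0.3  0.2] gap 0.456 t 9.7
[-0.08  0.19  0.06]
```

Emit:
{"op": "drive_tool", "data": {"linear": [[0,0,-2],[0,0,-2],[0,0,0]], "rot": [[0,0,0],[0,0,0],[0,0,0]], "hand": [30,30,30]}}

```text
t: 9.95
tcp_pos: [0.5209, 0.1426, 0.161]
tool_rot: [0.662, 0.749, -0.001, -0.001]
force: [-0.7, -0.1, -3.9]
finger_gap: 0.458
```

```bash
python3 g.py 20 0 110
```

```text
delta mm [ 0.3  1.4 -3. ] rotdeg [-0.14 -0.05 -0.1 ] tcp [0.5209 0.1426 0.161 ] F [-0.7 -0.1 -3.9] gap 0.458 t 9.95
[ 0.   -0.02  0.03]
```

Emit:
{"op": "drive_tool", "data": {"linear": [[0,-3,0],[0,-3,0],[0,-3,0],[0,0,0]], "rot": [[0,0,0],[0,0,0],[0,0,0],[0,0,0]], "hand": [30,30,30,30]}}

```text
t: 10.28
tcp_pos: [0.5111, 0.1414, 0.1604]
tool_rot: [0.663, 0.749, -0.001, -0.001]
force: [-0.0, 0.2, -4.2]
finger_gap: 0.455
```

```bash
python3 g.py -19 0 107
```

```text
delta mm [  0.1 -27.7  -0.5] rotdeg [-0.16 -0.06 -0.13] tcp [0.5111 0.1414 0.1604] F [-0.   0.2 -4.2] gap 0.455 t 10.28
[ 0.03 -0.01 -0.07]
```

Free and level. Continue forward.

Emit:
{"op": "drive_tool", "data": {"linear": [[0,-3,-0.2],[0,-4,0],[0,-4,0],[0,-4,0],[0,-4,0],[0,-4,0],[0,-3,0],[0,0,0],[0,0,0]], "rot": [[0,0,0],[0,0,0],[0,0,0],[0,0,0],[0,0,0],[0,0,0],[0,0,0],[0,0,0],[0,0,0]], "hand": [30,30,30,30,30,30,30,30,30]}}

```text
t: 11.03
tcp_pos: [0.4817, 0.1379, 0.1608]
tool_rot: [0.663, 0.749, -0.001, -0.001]
force: [0.5, -0.3, -4.0]
finger_gap: 0.455
```

```bash
python3 g.py -19 0 107
```

```text
delta mm [ 0.1  1.9 -0.2] rotdeg [-0.18 -0.06 -0.13] tcp [0.4817 0.1379 0.1608] F [ 0.5 -0.3 -4. ] gap 0.455 t 11.03
[-0.    0.02  0.07]
```

Emit:
{"op": "drive_tool", "data": {"linear": [[0,0,5],[0,0,5],[0,0,5],[0,0,5],[0,0,5],[0,0,5],[0,0,5],[0,0,0],[0,0,0]], "rot": [[0,0,0],[0,0,0],[0,0,0],[0,0,0],[0,0,0],[0,0,0],[0,0,0],[0,0,0],[0,0,0]], "hand": [30,30,30,30,30,30,30,30,30]}}

```text
t: 11.78
tcp_pos: [0.483, 0.1379, 0.1211]
tool_rot: [0.663, 0.749, -0.001, -0.001]
force: [0.2, -0.3, -3.9]
finger_gap: 0.455
```

```bash
python3 g.py -18 0 51
python3 - <<'E'
from h import *
a=snap('scene')[160:330,220:430]; cv2.imwrite('pics/c.png',cv2.resize(a,None,fx=3,fy=3)[:,:,::-1])
E
```

```text
delta mm [ 0.2  1.7 16.1] rotdeg [-0.13 -0.06 -0.15] tcp [0.483  0.1379 0.1211] F [ 0.2 -0.3 -3.9] gap 0.455 t 11.78
[ 0.01 -0.01 -0.01]
```

View pics/c.png

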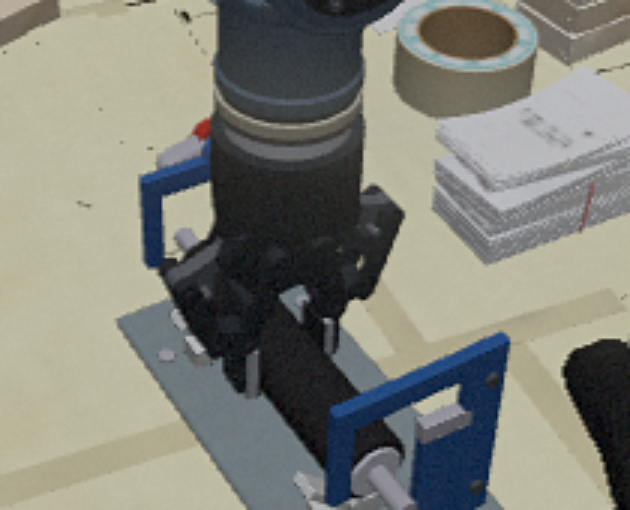

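Roller (at about crop 330,400) hangs just above the V rests with the axle outside the slots' floor; now slowly down.

Emit:
{"op": "drive_tool", "data": {"linear": [[0,0,3],[0,0,3],[0,0,3],[0,0,2],[0,0,1],[0,0,0]], "rot": [[0,0,0],[0,0,0],[0,0,0],[0,0,0],[0,0,0],[0,0,0]], "hand": [30,30,30,30,30,30]}}

```text
t: 12.33
tcp_pos: [0.4825, 0.1379, 0.1095]
tool_rot: [0.663, 0.749, -0.001, -0.001]
force: [-0.5, -0.6, -3.7]
finger_gap: 0.455
```

```bash
python3 g.py -19 0 51
```

```text
delta mm [0.2 1.2 4.5] rotdeg [-0.14 -0.05 -0.13] tcp [0.4825 0.1379 0.1095] F [-0.5 -0.6 -3.7] gap 0.455 t 12.33
[ 0.01 -0.   -0.01]
```

Emit:
{"op": "drive_tool", "data": {"linear": [[0,0,1.5],[0,0,1.5],[0,0,1],[0,0,1],[0,0,0]], "rot": [[0,0,0],[0,0,0],[0,0,0],[0,0,0],[0,0,0]], "hand": [30,30,30,30,30]}}

```text
t: 12.75
tcp_pos: [0.4823, 0.138, 0.1095]
tool_rot: [0.662, 0.749, 0.0, 0.0]
force: [-0.0, -0.7, -3.2]
finger_gap: 0.454
```

```bash
python3 g.py -19 0 51
```

```text
delta mm [0.1 1.4 4.5] rotdeg [ 0.03 -0.02 -0.05] tcp [0.4823 0.138  0.1095] F [-0.  -0.7 -3.2] gap 0.454 t 12.75
[0.01 0.04 0.07]
```

Emit:
{"op": "drive_tool", "data": {"linear": [[0,0,2.5],[0,0,2.5],[0,0,0]], "rot": [[0,0,0],[0,0,0],[0,0,0]], "hand": [30,30,30]}}

```text
t: 13.0
tcp_pos: [0.4822, 0.138, 0.11]
tool_rot: [0.662, 0.75, 0.001, 0.001]
force: [0.5, -0.3, -2.9]
finger_gap: 0.455
```

```bash
python3 g.py -19 0 51
```

```text
delta mm [0.  1.4 5. ] rotdeg [ 0.19  0.01 -0.03] tcp [0.4822 0.138  0.11  ] F [ 0.5 -0.3 -2.9] gap 0.455 t 13.0
[0.01 0.   0.05]
```

Emit:
{"op": "drive_tool", "data": {"linear": [[0,0,3]], "rot": [[0,0,0]], "hand": [30]}}

```text
t: 13.08
tcp_pos: [0.4819, 0.138, 0.1088]
tool_rot: [0.662, 0.75, 0.001, 0.001]
force: [-7.9, -1.3, 41.2]
finger_gap: 0.457
```

```bash
python3 g.py -19 0 51
python3 - <<'E'
from h import *
p=np.load('p1.npy')[:3]; w=snap('wrist')
for l in('rest','stand','roller'): print(l,[(np.round(d['at'],1),round(d['score'],2)) for d in cams.spot_point(l,'wrist')[:1]],proj('wrist',stw(p,{'rest':[-19,0,51],'stand':[0,0,0],'roller':[-19,0,51]}[l])).round(1))
a=snap('scene')[160:330,220:430]
o=np.vstack([cv2.resize(a,(420,340))[60:],cv2.resize(w[:220],(630,216))[:,100:520]]); cv2.imwrite('pics/d.png',o[:,:,::-1])
E
```

```text
delta mm [0.  1.7 3.8] rotdeg [ 0.2   0.01 -0.02] tcp [0.4819 0.138  0.1088] F [-7.9 -1.3 41.2] gap 0.457 t 13.08
[-0.27  1.44 -0.08]
rest [] [[322.  272.9]]
stand [] [[352.3 231.9]]
roller [(array([324.3, 274.6]), 0.84)] [[322.  272.9]]
```

View pics/d.png

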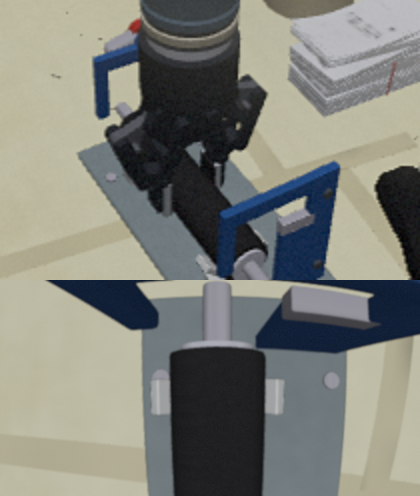

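Emit:
{"op": "drive_tool", "data": {"linear": [[0,0,0]], "rot": [[0,0,0]], "hand": [30]}}

```text
t: 13.42
tcp_pos: [0.482, 0.138, 0.1096]
tool_rot: [0.662, 0.75, 0.002, 0.002]
force: [-0.7, 0.0, -3.1]
finger_gap: 0.453
```

```bash
python3 g.py -19 0 51
python3 - <<'E'
from h import *
p=np.load('p1.npy')[:3]; q=p-[.0045,.0005,0]
m=model('scene')
for a in(p,q):
  for z in(51,57): print(z,proj('scene',stw(a,[[-19,-90,z],[-19,-120,z],[-25,-120,z-0],[-40,-100,66],[30,-100,132]]),m).round(1).tolist())
a=snap('scene')[255:345,300:400]; cv2.imwrite('pics/e.png',cv2.resize(a,None,fx=6,fy=6,interpolation=cv2.INTER_CUBIC)[:,:,::-1])
E
```

```text
delta mm [0.  1.6 4.6] rotdeg [ 0.27  0.02 -0.03] tcp [0.482  0.138  0.1096] F [-0.7  0.  -3.1] gap 0.453 t 13.42
[-0.01 -0.03  0.  ]
51 [[342.6, 320.2], [353.6, 334.0], [350.3, 335.6], [335.0, 323.7], [377.3, 275.2]]
57 [[342.8, 317.6], [353.9, 331.4], [350.6, 333.1], [335.0, 323.7], [377.3, 275.2]]
51 [[340.1, 321.3], [351.1, 335.2], [347.7, 336.9], [332.4, 324.9], [374.8, 276.2]]
57 [[340.3, 318.7], [351.4, 332.6], [348.0, 334.3], [332.4, 324.9], [374.8, 276.2]]
```

View pics/e.png

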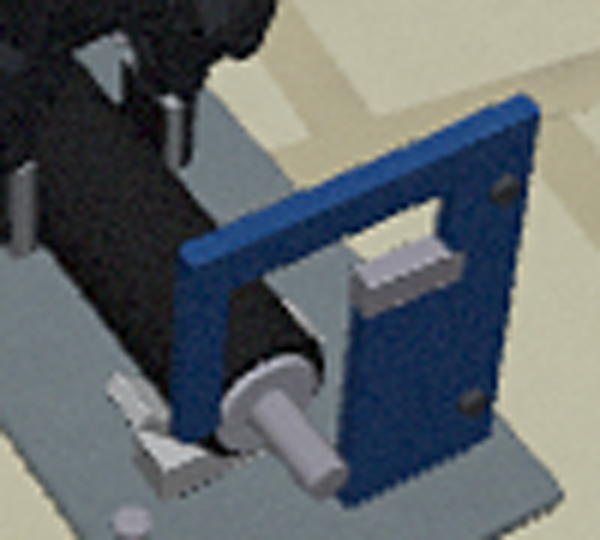

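Emit:
{"op": "drive_tool", "data": {"linear": [[0,-2,0]], "rot": [[0,0,0]], "hand": [30]}}

```text
t: 13.55
tcp_pos: [0.4814, 0.1378, 0.1094]
tool_rot: [0.662, 0.75, 0.003, 0.003]
force: [1.3, 0.2, -3.3]
finger_gap: 0.451
```

Emit:
{"op": "drive_tool", "data": {"linear": [[0,0,0]], "rot": [[0,0,0]], "hand": [30]}}

```text
t: 13.63
tcp_pos: [0.4816, 0.1379, 0.1092]
tool_rot: [0.662, 0.749, 0.003, 0.003]
force: [-2.8, -0.0, 5.0]
finger_gap: 0.456
```

Emit:
{"op": "drive_tool", "data": {"linear": [[0,2,0]], "rot": [[0,0,0]], "hand": [30]}}

```text
t: 13.72
tcp_pos: [0.482, 0.1379, 0.1091]
tool_rot: [0.662, 0.75, 0.002, 0.002]
force: [-7.5, -2.1, 13.4]
finger_gap: 0.454
```

Emit:
{"op": "drive_tool", "data": {"linear": [[0,0,0]], "rot": [[0,0,0]], "hand": [30]}}

```text
t: 13.8
tcp_pos: [0.4819, 0.1379, 0.1092]
tool_rot: [0.662, 0.75, 0.001, 0.001]
force: [0.3, -0.9, 3.8]
finger_gap: 0.457
```

Emit:
{"op": "drive_tool", "data": {"linear": [[0,-2,-2.5],[0,-3,0],[0,0,0]], "rot": [[0,0,0],[0,0,0],[0,0,0]], "hand": [30,30,30]}}

```text
t: 14.05
tcp_pos: [0.4795, 0.1375, 0.1113]
tool_rot: [0.662, 0.749, 0.004, 0.003]
force: [0.0, -0.8, -4.0]
finger_gap: 0.455
```

Emit:
{"op": "drive_tool", "data": {"linear": [[0,0,2],[0,0,2]], "rot": [[0,0,0],[0,0,0]], "hand": [30,30]}}

```text
t: 14.22
tcp_pos: [0.4813, 0.1376, 0.1089]
tool_rot: [0.662, 0.749, 0.005, 0.005]
force: [-5.7, -1.1, 34.0]
finger_gap: 0.453
```

Emit:
{"op": "drive_tool", "data": {"linear": [[0,0,2]], "rot": [[0,0,0]], "hand": [30]}}

```text
t: 14.3
tcp_pos: [0.4813, 0.1376, 0.1089]
tool_rot: [0.662, 0.749, 0.005, 0.005]
force: [-4.1, -1.4, 32.8]
finger_gap: 0.453
```

Emit:
{"op": "drive_tool", "data": {"linear": [[0,0,-3],[0,0,-3],[0,-3,0],[0,-3,0],[0,0,0]], "rot": [[-0.3,0,0],[-0.2,0,0],[0,0,0],[0,0,0],[0,0,0]], "hand": [30,30,30,30,30]}}

```text
t: 14.72
tcp_pos: [0.4752, 0.1368, 0.1147]
tool_rot: [0.662, 0.749, 0.009, 0.009]
force: [0.9, -1.0, -2.2]
finger_gap: 0.449
```

Emit:
{"op": "drive_tool", "data": {"linear": [[0,0,1.5],[0,0,1.5],[0,0,0]], "rot": [[0,0,0],[0,0,0],[0,0,0]], "hand": [30,30,30]}}

```text
t: 14.97
tcp_pos: [0.4775, 0.1369, 0.112]
tool_rot: [0.662, 0.749, 0.011, 0.011]
force: [1.7, 0.4, -0.7]
finger_gap: 0.453
```

```bash
python3 g.py -19 0 51
```

```text
delta mm [0.6 6.  7.2] rotdeg [ 1.78  0.07 -0.06] tcp [0.4775 0.1369 0.112 ] F [ 1.7  0.4 -0.7] gap 0.453 t 14.97
[ 0.07 -0.1   0.03]
```

The front V face now guides it back at 45° (contact from both sides), so the V seat is at TCP x≈0.4815, z≈0.1088. Return there, level the tool.

Emit:
{"op": "drive_tool", "data": {"linear": [[0,2,-2],[0,2,0],[0,0,0]], "rot": [[0.9,0,0],[0.9,0,0],[0,0,0]], "hand": [30,30,30]}}

```text
t: 15.22
tcp_pos: [0.4792, 0.1371, 0.1126]
tool_rot: [0.662, 0.749, -0.004, -0.002]
force: [3.0, 0.1, 4.1]
finger_gap: 0.454
```

```bash
python3 g.py -19 0 51
```

```text
delta mm [0.6 4.6 7.6] rotdeg [-0.5   0.06 -0.05] tcp [0.4792 0.1371 0.1126] F [3.  0.1 4.1] gap 0.454 t 15.22
[ 0.08 -0.44 -0.06]
```

Emit:
{"op": "drive_tool", "data": {"linear": [[0,3,-1],[0,2,0],[0,0,1.5],[0,0,2],[0,0,0]], "rot": [[-0.5,0,0],[0,0,0],[0,0,0],[0,0,0],[0,0,0]], "hand": [30,30,30,30,30]}}

```text
t: 15.63
tcp_pos: [0.4824, 0.1376, 0.1092]
tool_rot: [0.662, 0.749, -0.002, -0.001]
force: [-0.6, -0.4, -1.0]
finger_gap: 0.45
```

```bash
python3 g.py -19 0 51
```

```text
delta mm [0.5 1.3 4.2] rotdeg [-0.2   0.05 -0.04] tcp [0.4824 0.1376 0.1092] F [-0.6 -0.4 -1. ] gap 0.45 t 15.63
[-0.02  0.05 -0.01]
```

Weight now rests mostly on the Vs at the bottom. Open slowly.

Emit:
{"op": "drive_tool", "data": {"linear": [[0,0,0],[0,0,0],[0,0,0],[0,0,0],[0,0,0],[0,0,0],[0,0,0],[0,0,0],[0,0,0],[0,0,0]], "rot": [[0,0,0],[0,0,0],[0,0,0],[0,0,0],[0,0,0],[0,0,0],[0,0,0],[0,0,0],[0,0,0],[0,0,0]], "hand": [37,38,39,40,42,46,55,70,80,80], "force": 20}}

```text
t: 16.47
tcp_pos: [0.48, 0.1375, 0.1086]
tool_rot: [0.662, 0.75, -0.003, -0.003]
force: [0.1, 0.0, 0.6]
finger_gap: 0.941
```

```bash
python3 g.py -19 0 51
python3 - <<'E'
from h import *
a=snap('scene')[255:345,300:400]; w=snap('wrist')[:220]
o=np.vstack([cv2.resize(a,(400,360),interpolation=cv2.INTER_CUBIC),cv2.resize(w[:,120:520],(400,220))]); cv2.imwrite('pics/f.png',o[:,:,::-1])
E
```

```text
delta mm [0.3 3.7 3.6] rotdeg [-0.48  0.03 -0.01] tcp [0.48   0.1375 0.1086] F [0.1 0.  0.6] gap 0.941 t 16.47
[-0.02 -0.02 -0.04]
```

View pics/f.png

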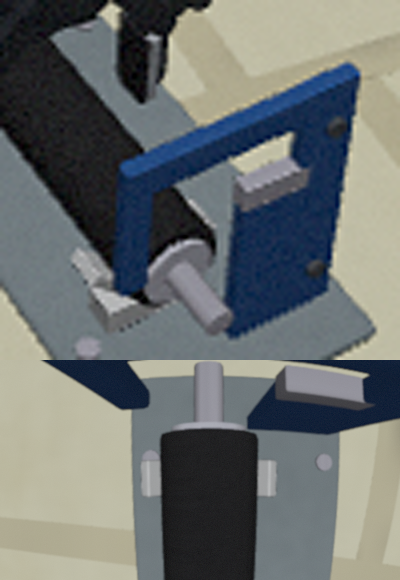

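Roller lies in both Vs, unchanged (axle end at scene ≈354,335). Retreat straight up.

Emit:
{"op": "drive_tool", "data": {"linear": [[0,0,-8],[0,0,-10],[0,0,-10],[0,0,-10],[0,0,-12],[0,0,-15],[0,0,-20],[0,0,-20],[0,0,-20],[0,0,-20],[0,0,0],[0,0,0]], "rot": [[0,0,0],[0,0,0],[0,0,0],[0,0,0],[0,0,0],[0,0,0],[0,0,0],[0,0,0],[0,0,0],[0,0,0],[0,0,0],[0,0,0]], "hand": [85,85,85,85,85,85,85,85,85,85,85,85]}}

```text
t: 17.57
tcp_pos: [0.4802, 0.1378, 0.2697]
tool_rot: [0.662, 0.75, -0.001, -0.001]
force: [-0.3, 0.4, 0.3]
finger_gap: 0.996
```

```bash
python3 g.py -19 0 51
python3 - <<'E'
from fit import *
p=np.load('p1.npy')[:3]
for n in('wrist','scene'):
    im=snap(n)
    for l in('roller','rest'): print(n,l,[(np.round(d['at'],1),round(d['score'],2)) for d in cams.spot_point(l,n)[:1]],proj(n,stw(p,[-19,0,51])).round(1))
    if n=='wrist': w=im
    print('lever pred open',proj(n,stw(p,[ballP(1.4),ballP(1.15)])).round(0).tolist())
cv2.imwrite('pics/z.png',np.vstack([cv2.resize(w,(480,300)),cv2.resize(im[130:350,200:552],(480,300))])[:,:,::-1])
E
```

```text
delta mm [  0.2   4.  164.6] rotdeg [-0.18  0.05 -0.  ] tcp [0.4802 0.1378 0.2697] F [-0.3  0.4  0.3] gap 0.996 t 17.57
[ 0.01 -0.02  0.05]
wrist roller [(array([329.5, 187.2]), 0.87)] [[325.7 188.4]]
wrist rest [] [[326.5 188.6]]
lever pred open [[462.0, 44.0], [454.0, 37.0]]
scene roller [(array([314.5, 284.2]), 0.77)] [[312.9 283.1]]
scene rest [(array([312.4, 286. ]), 0.89)] [[312.9 283.1]]
lever pred open [[318.0, 178.0], [313.0, 173.0]]
```

View pics/z.png

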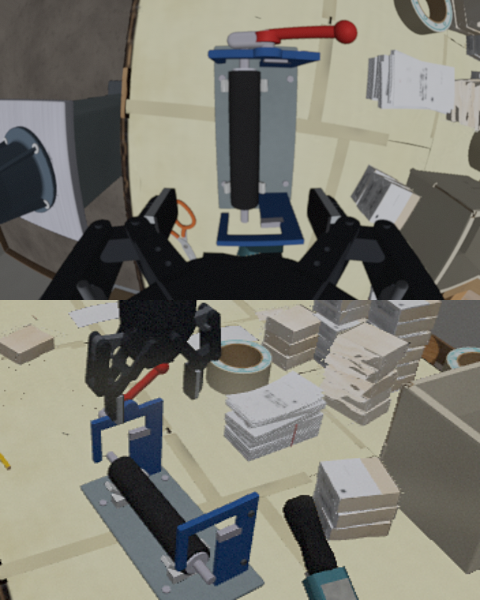

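Roller sits level in both V rests, the lever is fully open, and the robot is clear. Handing in.

```bash
python3 -c "
from station import order; print(order.sign_off())"
```

```text
the job is handed in; nothing more can be done
None
```

The lever is fully open, and the roller is in the two V rests and released. The arm is clear above, and I handed the job in at about 17.6 s.

**Lever:** I pushed it back against its open stop with the shut fingers. The scene camera put it at about 1.4 rad, and the last wrist and scene pictures still show it swung to the back.

**Roller:** I gripped it at mid-length, lifted it 3 mm, moved it 39 mm forward and lowered it slowly. Most of its weight was already on the rests when I opened the fingers. It did not visibly shift when I let go. The last pictures show it lying between the arms of both Vs, and the scene camera's roller point is within 2 px of the rest position.

**Checks that disagreed:**
- **Stand position:** the wrist camera put the stand about 4.5 mm further back than my first fit from the scene and top pictures. I used the wrist value.
- **Seating height:** the roller seated with the arm about 6 mm higher than the seat-to-rest drop predicts. I did not find the cause. I felt the front and rear faces of the Vs for contact before letting go, and the axle end in the scene picture matched the expected 51 mm height.
- **Downward push:** two of those checks pressed the held roller onto the rests with 41 N and 34 N. The 41 N reading is just over the 40 N limit set for the arm or gripper body. The force went through the gripped roller, so I can't say whether it counts.
- **Lever reading:** one later angle reading, taken with the gripper near the lever, did not fit (11 px off), so I relied on the pictures instead.

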